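# Pack the waveguide kit into its case

### The job

Pack the brass waveguide kit: lay the tee, the elbow, the short straight section and the finned load in the open case, each fully down and flat in the pocket of its own outline (T, L, oblong, small square). The four-arm cross and the long straight section belong to another bench, so leave them where they lie.

Things in the scene. Friction and masses are not known exactly. Their poses are not given: they have to be found in the camera images.
- tee: Waveguide tee, three arms, 92 (x) by 63 mm (y). Brass tube 12 mm wide, z 6 to 28 mm, ends in square 34 mm flanges 5 mm thick on whose edges it rests (34 mm tall). Origin: centre of the outline, at the underside. Through tube along x, centre line y = -14.5 mm, back wall y = -20.5 mm, end faces x = +-46 mm; branch at x = 0 to its flange face at y = +31.5 mm (52 mm from the back wall).
- elbow: Waveguide right-angle bend, 63 by 63 mm. Brass tube 12 mm wide, z 6 to 28 mm, ends in square 34 mm flanges 5 mm thick on whose edges it rests (34 mm tall). Origin: centre of the outline, at the underside. One arm along +x at y = -14.5 mm, one along +y at x = -14.5 mm, flange faces at +31.5 mm; outer tube walls at x and y = -20.5 mm (52 mm from the far face); 34 mm tall post at the corner.
- straight: Short straight waveguide section, 76 mm long, a flange on each end. Brass tube 12 mm wide, z 6 to 28 mm, ends in square 34 mm flanges 5 mm thick on whose edges it rests (34 mm tall). Origin: centre of the outline, at the underside. Tube along x, ends alike.
- load: Finned waveguide load: a compact brass block 40 (x) by 34 (y) by 34 mm tall, a square flange at -x, then five upright fins; can be held across its 34 mm (y). Origin: centre of the outline, at the underside.
- cross: Look-alike that stays: four-arm waveguide cross, 92 by 92 mm. Brass tube 12 mm wide, z 6 to 28 mm, ends in square 34 mm flanges 5 mm thick on whose edges it rests (34 mm tall). Origin: centre of the outline, at the underside. Arms along x and y.
- long_straight: Look-alike that stays: long straight waveguide section, 120 mm, a flange on each end. Brass tube 12 mm wide, z 6 to 28 mm, ends in square 34 mm flanges 5 mm thick on whose edges it rests (34 mm tall). Origin: centre of the outline, at the underside. Tube along x.
- tee_tray: T-shaped pocket. Fixed grey insert 130 (x) by 110 mm, 12 mm tall, origin at the pocket's centre, at the underside. White pocket floor 4 mm above it; top lip 8 mm over the floor; about 8 mm free round the part. 108 (x) by 79 mm (y), its two +y corners (29 mm square) filled: the tee fits with its axes as the insert's.
- elbow_tray: L-shaped pocket. Fixed grey insert 130 (x) by 110 mm, 12 mm tall, origin at the pocket's centre, at the underside. White pocket floor 4 mm above it; top lip 8 mm over the floor; about 8 mm free round the part. 79 by 79 mm, its +x+y corner (29 mm square) filled: the elbow fits with its axes as the insert's.
- straight_tray: Oblong pocket. Fixed grey insert 130 (x) by 110 mm, 12 mm tall, origin at the pocket's centre, at the underside. White pocket floor 4 mm above it; top lip 8 mm over the floor; about 8 mm free round the part. 92 (x) by 50 mm (y): the part lies along x, either way round. The four inserts lie in two rows in an open case, its rim 2 mm above them.
- load_tray: Small, nearly square pocket. Fixed grey insert 130 (x) by 110 mm, 12 mm tall, origin at the pocket's centre, at the underside. White pocket floor 4 mm above it; top lip 8 mm over the floor; about 8 mm free round the part. 56 (x) by 50 mm (y): the load lies with its length along x, either way round.

How it is judged (in metres and radians):
At the end, for the whole second after the job is handed in: Tee, elbow, short straight and load lie flat (0.1 rad) in their own pockets, origin within 15 mm of the pocket centre, underside within 3 mm of its floor, released and at rest; the cross and long straight lie flat within 20 mm of where they started (horizontal distance between tee and tee_tray below 0.015 m and z of tee in the frame of tee_tray below 0.007 m and angle between each of tee, elbow, straight, load, cross, long_straight's own z axis and vertical below 0.1 rad and linear speed of each of tee, elbow, straight, load below 0.02 m/s and horizontal distance between elbow and elbow_tray below 0.015 m and z of elbow in the frame of elbow_tray below 0.007 m and horizontal distance between straight and straight_tray below 0.015 m and z of straight in the frame of straight_tray below 0.007 m and horizontal distance between load and load_tray below 0.015 m and z of load in the frame of load_tray below 0.007 m and distance of each of cross, long_straight from where it was at the start of the episode below 0.02 m); the robot touches nothing.
It fails at once if the cross or the long straight section is moved by more than 30 mm (distance of any of cross, long_straight from where it was at the start of the episode above 0.03 m).
It also fails if it takes over 99 s, if anything falls off the work surface, if the arm or the gripper's body presses on something with over 40 N, if the wrist force passes 120 N, or if a joint passes its speed limit or range.

### The arm

A 7-joint arm with a two-finger parallel gripper is mounted at the origin on the work surface. World frame = base frame: x ahead of the robot, y to its left, z up, the work surface at z = 0. Lengths are in mm, angles in rad, forces in N, time in s.
With the tool pointing down it reaches from about 400 to 875 mm from the base axis. Payload 4.4 kg.
Tool frame: the origin (TCP) lies midway between the tips of the shut fingers; the grasp point (between the pads) lies ctrl.grip_depth behind it (ctrl.grip_depth is the distance from the TCP to the grasp point, in mm); z points along the fingers, y is the line along which they close (so a half turn about z gives the same grasp; the last joint's range is limited). The gripper opens to 85 mm and grips with 20 to 120 N. Pads are 22 mm wide; open, the fingers measure 114 mm over their backs; the gripper's body (76 mm by 85 mm) begins 54 mm behind the grasp point. The pads swing forward as they close: fully open they stand 13 mm farther back than shut.
Start: joints at [1.185, 0.628, 0.038, 1.517, -0.027, 0.996, -0.02], TCP at [204.373, -617.049, 231.313] pointing down, gripper open.
Joint ranges: [-3.06, 3.06], [-0.37, 2.12], [-1.25, 1.32], [0.18, 2.47], [-1.1, 4.24], [0.23, 1.98], [-2.94, 2.94]. Speed limits (rad/s): [2.57, 2.57, 3.14, 3.14, 3.14, 3.14, 3.14].

### API

Orientations are given as [roll, pitch, yaw] about the fixed x, y, z axes, in that order (R = Rz(yaw) Ry(pitch) Rx(roll)).
In Python, from cell import ctrl gives the robot as it stands.
- The arm moves only by the tool carry_out, never from a script. Its argument "deltas" is one flat list of numbers, 7 for each row, row after row: the turn, a rotation vector about the tool's x, y, z in degrees, then the shift along the tool's x, y, z in m, then the closure, from -1 (fully open) to 1 (shut). In form: [wx, wy, wz, dx, dy, dz, claw, wx, wy, wz, dx, dy, dz, claw, ...]. A call has 1 to 12 rows; each row shifts and turns the commanded pose from where the row before left it, along the tool's axes as they then stand; what a row does not reach is not made up. A row lasts 1/8 s, in which the tool goes at most 62.5 mm and 10.7 degrees, less where a joint would pass 70% of its speed; a pose out of reach is approached as far as the arm can. A call with a gripper value outside its range is refused whole. The fingers move at their own pace and stop on an object; the grip force is fixed at half the most. Time passes only in rows, so rows that do not move let the fingers close. It gives the time, the measured TCP pose, the force, the opening and the grip force at its end, in the units of the state.
- ctrl.read_state(): the state, without advancing time (a new reading comes with each control period).
- ctrl.get_image(name): name is "scene" or "top"; returns the picture (420x560x3 uint8, red, green, blue); there is no depth.
- ctrl.calibration(name): a dict with "mtx" (3x3 intrinsics, pixels), "distortion" ([k1, k2, p1, p2, k3] as OpenCV has them; the pictures are not rectified), "R" (3x3) and "t" (3): a world point X has camera coordinates R X + t. Camera axes: x right, y down, z forward; pixel columns grow to the right and rows downward; lengths in mm; the calibration is good to about 2 mm. A picture is of the moment at which its call begins. calibration takes no time and is no camera call.
- ctrl.finish_job(): hands the job in; it is judged then, once.
The state is a dict: "clock": time; "qpos": joint angles; "qd": joint speeds; "tau": joint torques, N m; "eef_pos": TCP position; "tool_rot": TCP orientation; "force": force on the tool from outside, world axes, zero at the start; "torque": the same for the moment, N m; "width": finger opening in mm; "gripper_force": force on a finger pad.
Only numpy, scipy, OpenCV 4.12 (cv2) and the standard library are available. Lean on these libraries where they do the work, as an engineer would, in place of code of your own. Each camera call takes 0.05 s, during which the arm holds its last target. There are 200 camera calls.

## Working session

There is one attempt and no reset: what is moved stays moved. The work goes in short steps, Python scripts to look and compute and a tool call to move; the robot and the scene stay as the last step left them, time stands still between calls to the robot, and variables do not carry over. Pictures are saved under pics/ and viewed, at most 14 in all, crops included, and the job is handed in when it is done.

Besides the shell and the picture viewer there is one more tool, called as a command line: name --argument value ..., lists and objects as JSON in quotes. carry_out: Moves the arm, as the interface text tells. Its arguments: {"type":"object","properties":{"deltas":{"type":"array"}},"required":["deltas"]}

```bash
mkdir -p pics
python3 - <<'E'
from cell import ctrl
import cv2
for n in("top","scene"):
    im=ctrl.get_image(n); cv2.imwrite(f"pics/{n}0.png",im[:,:,::-1])
    print(n,ctrl.calibration(n))
s=ctrl.read_state();print(s, ctrl.grip_depth)
E
```

```text
top {'mtx': array([[449.70850965,   0.        , 274.28218856],
       [  0.        , 449.70850965, 214.36784138],
       [  0.        ,   0.        ,   1.        ]]), 'distortion': array([0.04151478, 0.        , 0.        , 0.        , 0.        ]), 'R': array([[ 0.00757137, -0.99986741,  0.01441656],
       [-0.99437016, -0.00905197, -0.10557485],
       [ 0.10569135, -0.01353605, -0.99430685]]), 't': array([-39.23922418, 503.11152231, 921.90504841])}
scene {'mtx': array([[507.59100863,   0.        , 282.23313187],
       [  0.        , 507.59100863, 207.71870371],
       [  0.        ,   0.        ,   1.        ]]), 'distortion': array([-0.10117152,  0.        ,  0.        ,  0.        ,  0.        ]), 'R': array([[-0.24199213,  0.97010747, -0.01820182],
       [ 0.72810983,  0.16916283, -0.66425899],
       [-0.64132354, -0.17399838, -0.74728086]]), 't': array([ 144.59653856, -326.39697181, 1447.76188923])}
{'clock': 0.1, 'qpos': array([ 1.18522751,  0.62923896,  0.03842593,  1.5182425 , -0.02700429,
        0.99631123, -0.01998956]), 'qd': array([ 1.03877321e-03, -1.94867765e-03, -5.33622738e-04, -4.94493225e-04,
       -2.91379672e-05, -6.94563535e-04,  7.64019415e-04]), 'tau': array([ 3.33450553e-03, -5.64530861e+01,  1.23055022e+00, -1.93972689e+01,
        1.12919306e-02,  5.45772346e-03, -5.28515983e-06]), 'eef_pos': array([ 204.19444903, -616.515547  ,  230.49836923]), 'tool_rot': array([-3.13990976e+00,  9.80681534e-07,  3.19792730e-01]), 'force': array([ 0.27468846, -0.0142522 , -0.03687199]), 'torque': array([ 0.00169323, -0.06870639, -0.02528102]), 'gripper_force': 0.0, 'width': 85.19631159053701} 18.700000000000003
```

View pics/top0.png

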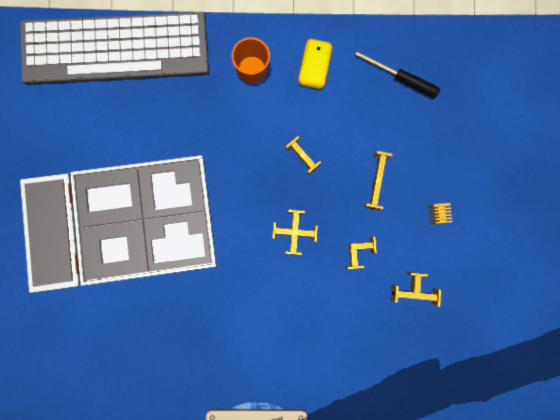

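View pics/scene0.png

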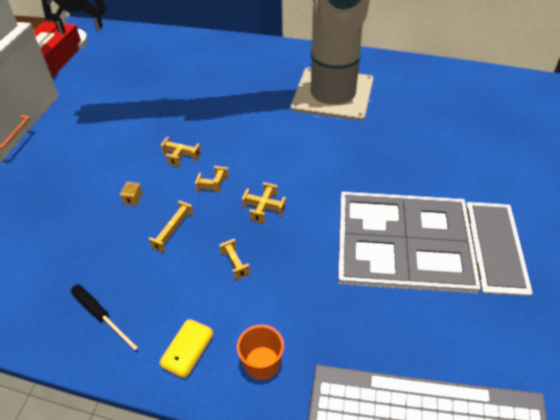

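Run:
```python
import cv2
im=cv2.imread("pics/top0.png")
cv2.imwrite("pics/c1.png",cv2.resize(im[130:312,268:460],None,fx=3.2,fy=3.2,interpolation=cv2.INTER_CUBIC))
hsv=cv2.cvtColor(im,cv2.COLOR_BGR2HSV)
m=cv2.inRange(hsv,(10,90,60),(35,255,255))
for c in cv2.findContours(m,cv2.RETR_EXTERNAL,cv2.CHAIN_APPROX_NONE)[0]:
    if cv2.contourArea(c)>40: print(cv2.boundingRect(c),cv2.contourArea(c),cv2.minAreaRect(c))
w=cv2.inRange(hsv,(0,0,190),(180,60,255)); w[:, 230:]=0; w[:150]=0
for c in cv2.findContours(w,cv2.RETR_CCOMP,cv2.CHAIN_APPROX_NONE)[0]:
    if cv2.contourArea(c)>300: print(cv2.boundingRect(c),cv2.contourArea(c),cv2.minAreaRect(c))
```

```text
(392, 273, 49, 33) 499.5 ((416.6696472167969, 287.9685363769531), (48.73187255859375, 30.054485321044922), 5.440331935882568)
(346, 237, 31, 32) 298.5 ((360.44488525390625, 252.8379364013672), (29.48114776611328, 31.142057418823242), 85.2363510131836)
(273, 210, 45, 45) 477.0 ((294.7474365234375, 231.78549194335938), (40.45455551147461, 41.210243225097656), 49.08561706542969)
(429, 203, 23, 21) 236.5 ((440.1341552734375, 213.20730590820312), (19.43595314025879, 20.761127471923828), 83.6598129272461)
(364, 151, 28, 59) 401.0 ((378.1684875488281, 180.14088439941406), (17.856061935424805, 57.08937454223633), 11.093722343444824)
(286, 137, 35, 37) 265.0 ((302.47430419921875, 154.90261840820312), (36.03424835205078, 16.93609619140625), 48.6522216796875)
(298, 39, 34, 50) 1177.0 ((314.7115173339844, 63.44230270385742), (27.064023971557617, 46.87174987792969), 11.309932708740234)
(232, 38, 37, 45) 1198.0 ((252.20001220703125, 58.90000915527344), (42.9325065612793, 36.224300384521484), 63.43495178222656)
(101, 237, 28, 26) 551.0 ((114.63078308105469, 249.54617309570312), (23.31852912902832, 
[... 230 characters left out ...]
5), (22.732158660888672, 43.15145492553711), 82.40535736083984)
(20, 174, 58, 119) 5331.5 ((48.161231994628906, 232.75559997558594), (114.8534164428711, 49.34337615966797), 84.75286102294922)
(23, 178, 51, 110) 4303.0 ((48.31092834472656, 232.433837890625), (106.76730346679688, 42.89812088012695), 85.33314514160156)
(152, 172, 40, 38) 1076.5 ((171.4573211669922, 189.6158447265625), (36.00067901611328, 36.99456787109375), 83.6598129272461)
(71, 156, 145, 130) 14955.0 ((140.9984130859375, 219.98739624023438), (114.01551055908203, 136.52359008789062), 82.69424438476562)
(72, 158, 141, 125) 13840.0 ((140.77633666992188, 219.77029418945312), (109.38238525390625, 132.474609375), 82.63195037841797)
```

View pics/c1.png

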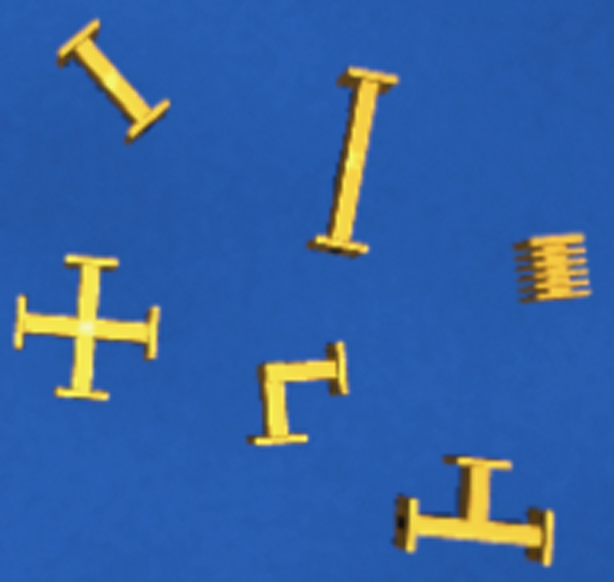

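```bash
cat > h.py <<'E'
import cv2,numpy as np
from cell import ctrl
def ray(n,uv,z):
    c=ctrl.calibration(n); p=cv2.undistortPoints(np.float64(uv).reshape(-1,1,2),c["mtx"],c["distortion"])[:,0]
    d=np.c_[p,np.ones(len(p))]@c["R"]; C=-c["R"].T@c["t"]
    return (C+d*((z-C[2])/d[:,2])[:,None])[:,:2]
def masks(im,lo,hi,k=4):
    big=cv2.resize(im,None,fx=k,fy=k,interpolation=cv2.INTER_CUBIC)
    m=cv2.inRange(cv2.cvtColor(big,cv2.COLOR_BGR2HSV),lo,hi)
    return [((c[:,0]+.5)/k-.5) for c in cv2.findContours(m,cv2.RETR_EXTERNAL,cv2.CHAIN_APPROX_NONE)[0] if cv2.contourArea(c)>100*k*k]
def rect(n,c,z):
    w=ray(n,c,z).astype(np.float32); (x,y),(a,b),t=cv2.minAreaRect(w); m=cv2.moments(w.reshape(-1,1,2)); 
    return "c=(%.1f,%.1f) size %.1f x %.1f ang %.1f centroid=(%.1f,%.1f)"%(x,y,a,b,t,m["m10"]/m["m00"],m["m01"]/m["m00"])
def go(x,y,z,yaw):
    "tool-frame shift (m) for current yaw, turn about tool z (deg) needed"
    s=ctrl.read_state(); d=np.array([x,y,z])-s["eef_pos"]; p=s["tool_rot"][2]
    tx=np.array([np.cos(p),np.sin(p)]); ty=np.array([np.sin(p),-np.cos(p)])
    t=(np.degrees(p)-yaw+90)%180-90
    print("t=%.2f pos"%s["clock"],s["eef_pos"].round(1),"yaw %.1f"%np.degrees(p),"rot",s["tool_rot"].round(3),"F",s["force"].round(1),"w %.1f"%s["width"],"gf",s["gripper_force"])
    print("shift",(np.array([d[:2]@tx,d[:2]@ty,-d[2]])/1000).round(4),"wz %.1f"%t)
E
python3 - <<'E'
from h import *
im=cv2.imread("pics/top0.png"); hv=cv2.cvtColor(im,cv2.COLOR_BGR2HSV)
m=cv2.inRange(hv,(10,90,60),(35,255,255)); m[:130]=0
print(np.percentile(hv[m>0][:,2],[5,20,40,60,80,95]))
for lo in (60,150,185):
  print(lo)
  for c in masks(im,(10,90,lo),(35,255,255)):
    u=c.mean(0)
    if 130<u[1]<312 and u[0]>265: print(u.round(),rect("top",c,34))
print("pockets z8")
for c in masks(im,(0,0,185),(180,60,255)):
    u=c.mean(0)
    if u[1]>160 and 90<u[0]<200: print(u.round(),rect("top",c,8))
ims=cv2.imread("pics/scene0.png")
print("scene pockets")
for c in masks(ims,(0,0,185),(180,60,255)):
    u=c.mean(0)
    if 180<u[1]<300 and 330<u[0]<480: print(u.round(),rect("scene",c,8))
E
```

```text
[ 86. 153. 227. 240. 244. 245.]
60
[416. 290.] c=(352.8,-328.2) size 99.3 x 63.0 ang 85.0 centroid=(347.1,-329.2)
[360. 253.] c=(424.6,-214.1) size 63.3 x 65.8 ang 3.2 centroid=(426.4,-213.4)
[294. 232.] c=(466.4,-77.6) size 86.4 x 87.0 ang 40.7 centroid=(466.7,-77.9)
[442. 213.] c=(508.3,-382.4) size 41.3 x 43.1 ang 5.0 centroid=(508.9,-383.2)
[378. 181.] c=(577.8,-253.3) size 37.8 x 123.7 ang 79.2 centroid=(579.4,-253.5)
[302. 155.] c=(630.2,-93.9) size 77.9 x 38.0 ang 41.1 centroid=(630.6,-93.3)
150
[419. 291.] c=(352.4,-331.4) size 92.9 x 62.7 ang 85.0 centroid=(346.8,-330.4)
[361. 253.] c=(424.7,-215.9) size 63.3 x 62.2 ang 3.2 centroid=(425.9,-213.1)
[295. 232.] c=(466.4,-77.7) size 86.3 x 87.0 ang 40.8 centroid=(466.2,-77.5)
[443. 213.] c=(508.8,-386.7) size 40.9 x 34.4 ang 5.0 centroid=(509.2,-385.7)
[379. 180.] c=(578.9,-255.8) size 34.1 x 120.7 ang 78.8 centroid=(579.1,-254.9)
[303. 154.] c=(632.0,-95.0) size 76.7 x 34.0 ang 41.0 centroid=(631.3,-94.5)
185
[415. 289.] c=(355.6,-325.2) size 56.9 x 86.2 ang 3.1 centroid=(347.7,-326.5)
[362. 252.] c=(424.7,-216.1) size 63.0 x 61.9 ang 3.5 centroid=(425.8,-212.7)
[295. 232.] c=(466.6,-77.9) size 86.3 x 86.3 ang 40.8 centroid=(466.4,-77.6)
[443. 213.] c=(509.2,-387.2) size 40.3 x 33.3 ang 5.2 centroid=(509.6,-386.2)
[379. 180.] c=(579.2,-255.9) size 33.3 x 120.0 ang 79.2 centroid=(579.1,-255.2)
[303. 154.] c=(632.4,-95.3) size 75.9 x 33.2 ang 40.9 centroid=(631.6,-94.6)
pockets z8
[142. 220.] c=(493.6,245.9) size 243.6 x 283.4 ang 8.3 centroid=(493.6,246.1)
scene pockets
[441. 244.] c=(478.4,298.4) size 251.8 x 391.4 ang 8.3 centroid=(477.7,296.8)
```

```bash
sed -i 's/RETR_EXTERNAL/RETR_LIST/' h.py
python3 - <<'E'
from h import *
for n in("top","scene"):
  im=cv2.imread(f"pics/{n}0.png")
  for c in masks(im,(0,0,150),(180,70,255)):
    u=c.mean(0); w=ray(n,u,8)[0]
    if 400<w[0]<600 and 120<w[1]<380 and len(c)<900: print(n,u.round(),rect(n,c,8))
E
python3 -c "
import cv2
im=cv2.imread('pics/top0.png')
cv2.imwrite('pics/c2.png',cv2.resize(im[150:290,70:220],None,fx=4,fy=4,interpolation=cv2.INTER_CUBIC))"
```

```text
top [115. 250.] c=(427.4,300.7) size 54.5 x 57.7 ang 8.7 centroid=(427.2,300.5)
top [110. 198.] c=(538.6,316.8) size 52.8 x 93.6 ang 8.3 centroid=(538.6,316.7)
scene [438. 262.] c=(535.4,318.8) size 51.3 x 96.2 ang 8.1 centroid=(535.4,318.9)
scene [376. 257.] c=(554.6,187.9) size 80.4 x 84.5 ang 8.5 centroid=(550.3,191.2)
scene [433. 221.] c=(423.9,302.7) size 50.8 x 60.0 ang 7.5 centroid=(424.0,302.6)
scene [373. 215.] c=(443.1,171.4) size 80.3 x 114.1 ang 8.1 centroid=(437.3,170.5)
```

View pics/c2.png

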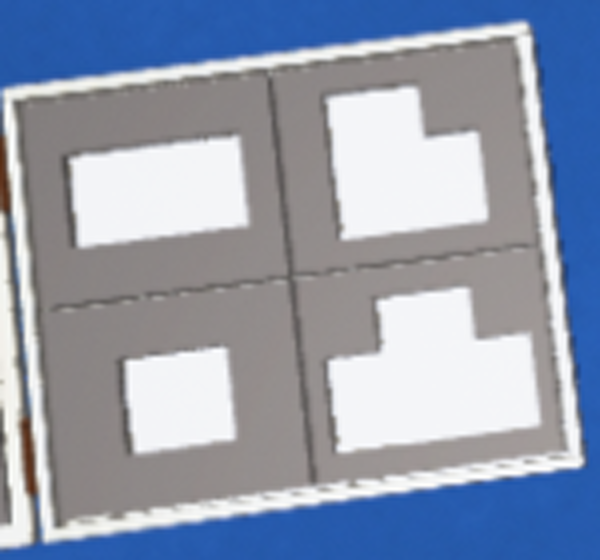

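Run:
```python
from h import *
for n in("top","scene"):
  im=cv2.imread(f"pics/{n}0.png")
  for c in masks(im,(0,0,200),(180,70,255)):
    u=c.mean(0); w=ray(n,u,8)[0]
    if 400<w[0]<600 and 120<w[1]<380 and len(c)<1200: print(n,u.round(),rect(n,c,8))
go(632,-95,150,131)
```

```text
top [115. 250.] c=(427.7,301.6) size 50.0 x 53.9 ang 8.8 centroid=(427.7,301.4)
top [178. 243.] c=(446.5,170.4) size 79.4 x 108.0 ang 8.4 centroid=(440.4,169.3)
top [109. 197.] c=(538.8,317.6) size 49.2 x 90.0 ang 8.2 centroid=(538.7,317.4)
top [170. 191.] c=(557.7,186.7) size 78.4 x 78.9 ang 8.1 centroid=(553.2,189.8)
scene [438. 262.] c=(534.6,319.3) size 46.6 x 92.0 ang 8.3 centroid=(534.7,319.2)
scene [376. 257.] c=(553.8,188.0) size 75.8 x 80.8 ang 8.3 centroid=(549.5,191.5)
scene [433. 220.] c=(423.0,303.1) size 45.8 x 56.0 ang 8.3 centroid=(423.3,303.0)
scene [374. 215.] c=(442.3,172.0) size 75.0 x 109.4 ang 8.5 centroid=(436.5,170.8)
t=0.10 pos [ 204.2 -616.5  230.5] yaw 18.3 rot [-3.14  0.    0.32] F [ 0.3 -0.  -0. ] w 85.2 gf 0.0
shift [ 0.5701 -0.3606  0.0805] wz 67.3
```

```bash
cat >> h.py <<'E'
    p-=np.radians(t); tx=np.array([np.cos(p),np.sin(p)]); ty=np.array([np.sin(p),-np.cos(p)])
    print("shift after turn",(np.array([d[:2]@tx,d[:2]@ty,-d[2]])/1000).round(4), "roll err deg", np.degrees(np.array([abs(s["tool_rot"][0])-np.pi,s["tool_rot"][1]])).round(2))
E
python3 -c "
from h import *
go(508.8,-386.7,80,5)"
```

```text
t=0.10 pos [ 204.2 -616.5  230.5] yaw 18.3 rot [-3.14  0.    0.32] F [ 0.3 -0.  -0. ] w 85.2 gf 0.0
shift [ 0.3614 -0.1224  0.1505] wz 13.3
shift after turn [ 0.3235 -0.2024  0.1505] roll err deg [-0.1  0. ]
```

carry_out --deltas '[0,0,6.65,0,0,0,-0.3,0,0,6.65,0,0,0,-0.3,0,0,0,0.0404,-0.0253,0.0188,-0.3,0,0,0,0.0404,-0.0253,0.0188,-0.3,0,0,0,0.0404,-0.0253,0.0188,-0.3,0,0,0,0.0404,-0.0253,0.0188,-0.3,0,0,0,0.0404,-0.0253,0.0188,-0.3,0,0,0,0.0404,-0.0253,0.0188,-0.3,0,0,0,0.0404,-0.0253,0.0188,-0.3,0,0,0,0.0404,-0.0253,0.0188,-0.3,0,0,0,0,0,0,-0.3,0,0,0,0,0,0,-0.3]'

```text
clock: 1.6
eef_pos: [507.9, -387.4, 80.5]
tool_rot: [3.142, 0.001, 0.088]
force: [-0.9, -0.7, -0.3]
width: 55.6
gripper_force: 0.0
```

```bash
python3 -c "
from h import *
go(508.8,-386.7,10,5)
cv2.imwrite('pics/s1.png',cv2.resize(ctrl.get_image('scene')[100:320,60:340,::-1],None,fx=2.5,fy=2.5))"
```

```text
t=1.60 pos [ 507.9 -387.4   80.5] yaw 5.0 rot [3.142e+00 1.000e-03 8.800e-02] F [-0.9 -0.7 -0.3] w 55.6 gf 0.0
shift [ 0.0009 -0.0006  0.0705] wz 0.0
shift after turn [ 0.0009 -0.0006  0.0705] roll err deg [-0.01  0.08]
```

View pics/s1.png

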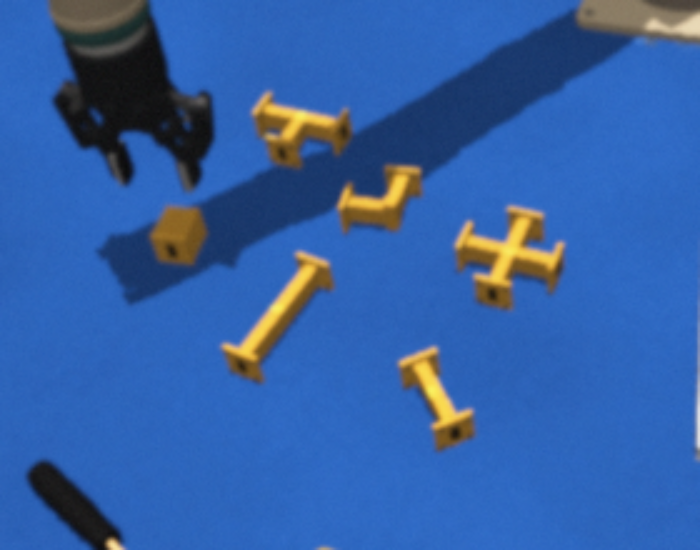

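The gripper (fingers at about (120,175) and (190,180)) hangs over the load at (180,235), well aligned; all other parts are untouched.

carry_out --deltas '[0,0,0,0.0009,-0.0006,0.03,-0.3,0,0,0,0,0,0.025,-0.3,0,0,0,0,0,0.0155,-0.3,0,0,0,0,0,0,0.6,0,0,0,0,0,0,0.6,0,0,0,0,0,0,0.6,0,0,0,0,0,0,0.6,0,0,0,0,0,-0.03,0.6,0,0,0,0,0,-0.05,0.6,0,0,0,0,0,-0.05,0.6,0,0,0,0,0,0,0.6]'

```text
clock: 3.02
eef_pos: [512.1, -388.6, 145.3]
tool_rot: [3.135, -0.007, 0.088]
force: [-0.3, 0.5, -1.6]
width: 33.1
gripper_force: 60.8
```

```bash
python3 -c "
from h import *
go(426.5,302,140,98.3)
cv2.imwrite('pics/s2.png',cv2.resize(ctrl.get_image('scene')[60:240,60:340,::-1],None,fx=2.5,fy=2.5))"
```

```text
t=3.02 pos [ 512.1 -388.6  145.3] yaw 5.0 rot [ 3.135 -0.007  0.088] F [-0.3  0.5 -1.6] w 33.1 gf 60.7765531539917
shift [-0.0248 -0.6954  0.0053] wz 86.7
shift after turn [-0.6957 -0.015   0.0053] roll err deg [-0.36 -0.41]
```

View pics/s2.png

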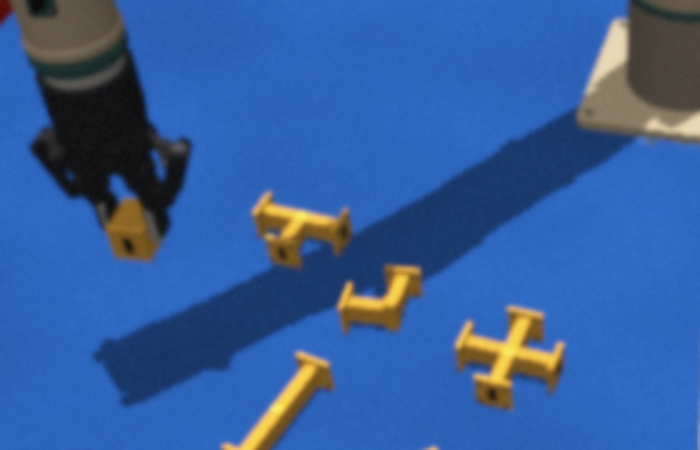

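The load (130,240 in the crop) is held squarely and clear of the table.

carry_out --deltas '[0,0,-10.37,0,0,0,0.6,0,0,-10.37,0,0,0,0.6,0,0,-10.37,0,0,0,0.6,0,0,-10.37,0,0,0,0.6,0,0,-10.37,0,0,0,0.6,0,0,-10.37,0,0,0,0.6,0,0,-10.37,0,0,0,0.6,0,0,-10.37,0,0,0,0.6,0,0,-10.37,0,0,0,0.6,0,0,0,0,0,0,0.6]'

```text
clock: 4.32
eef_pos: [508.4, -385.8, 138.6]
tool_rot: [-3.14, -0.003, 1.715]
force: [0.0, 0.5, -1.2]
width: 32.8
gripper_force: 60.7
```

```bash
python3 -c "
from h import *
go(426.5,302,120,98.3)"
```

```text
t=4.33 pos [ 508.4 -385.8  138.6] yaw 98.2 rot [-3.140e+00 -3.000e-03  1.715e+00] F [ 0.   0.5 -1.2] w 32.8 gf 60.741398334503174
shift [0.6924 0.0176 0.0186] wz -0.1
shift after turn [0.6924 0.0182 0.0186] roll err deg [-0.1  -0.17]
```

carry_out --deltas '[0,0,0,0.056,0.0015,0,0.6,0,0,0,0.056,0.0015,0,0.6,0,0,0,0.056,0.0015,0,0.6,0,0,0,0.056,0.0015,0,0.6,0,0,0,0.056,0.0015,0,0.6,0,0,0,0.056,0.0015,0,0.6,0,0,0,0.056,0.0015,0,0.6,0,0,0,0.056,0.0015,0,0.6,0,0,0,0.056,0.0015,0,0.6,0,0,0,0.056,0.0015,0,0.6,0,0,0,0.056,0.0015,0,0.6,0,0,0,0.05,0.0015,0,0.6]'

```text
clock: 5.82
eef_pos: [429.6, 277.2, 139.9]
tool_rot: [-3.141, 0.0, 1.714]
force: [0.2, -0.3, -1.6]
width: 32.8
gripper_force: 60.7
```

carry_out --deltas '[0,0,0,0.02,0,0.02,0.6,0,0,0,0,0,0,0.6,0,0,0,0,0,0,0.6]'

```text
clock: 6.2
eef_pos: [427.6, 293.3, 120.2]
tool_rot: [-3.141, 0.002, 1.714]
force: [-0.8, -0.0, -1.7]
width: 33.0
gripper_force: 60.7
```

```bash
python3 -c "
from h import *
go(426.5,302,14,98.3)
cv2.imwrite('pics/s3.png',cv2.resize(ctrl.get_image('scene')[130:310,320:540,::-1],None,fx=3,fy=3))"
```

```text
t=6.20 pos [427.6 293.3 120.2] yaw 98.2 rot [-3.141e+00  2.000e-03  1.714e+00] F [-0.8 -0.  -1.7] w 33.0 gf 60.690758228302
shift [8.800e-03 1.000e-04 1.062e-01] wz -0.1
shift after turn [8.800e-03 1.000e-04 1.062e-01] roll err deg [-0.06  0.1 ]
```

View pics/s3.png

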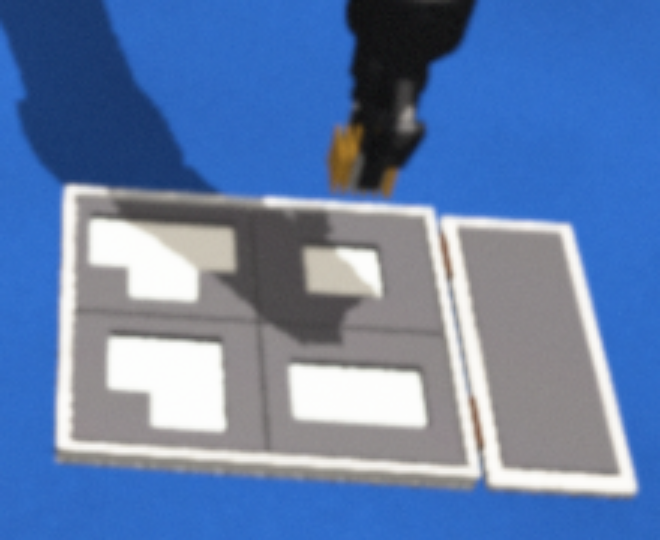

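The load hangs upright over the small square pocket (340,272); lowering.

carry_out --deltas '[0,0,0,0.0088,0,0.04,0.6,0,0,0,0,0,0.04,0.6,0,0,0,0,0,0.015,0.6,0,0,0,0,0,0.006,0.6,0,0,0,0,0,0.003,0.6,0,0,0,0,0,0,0.6]'

```text
clock: 7.0
eef_pos: [427.0, 303.1, 18.5]
tool_rot: [3.14, 0.0, 1.715]
force: [-1.1, -2.6, 7.0]
width: 33.0
gripper_force: 61.7
```

```bash
python3 -c "
from h import *
go(426.5,302,14,98.3)"
```

```text
t=7.00 pos [427.  303.1  18.5] yaw 98.3 rot [3.14  0.    1.715] F [-1.1 -2.6  7. ] w 33.0 gf 61.701003313064575
shift [-0.0011 -0.0006  0.0045] wz -0.0
shift after turn [-0.0011 -0.0006  0.0045] roll err deg [-0.08  0.02]
```

carry_out --deltas '[0,0,0,0,0,0,-0.1,0,0,0,0,0,0,-0.1,0,0,0,0,0,-0.02,-0.1,0,0,0,0,0,-0.05,-0.1,0,0,0,0,0,-0.04,0,0,0,0,-0.05,0,0,0,0,0,0,-0.06,0,0,0,0,0,0,-0.06,0,0,0,0,0,0,-0.06,0,0,0,0,0,0,-0.06,0,0,0]'

```text
clock: 8.25
eef_pos: [469.1, 14.9, 126.8]
tool_rot: [3.14, 0.0, 1.717]
force: [0.9, 0.3, 1.3]
width: 42.6
gripper_force: 0.0
```

```bash
python3 -c "
from h import *
go(359.4,-332,80,-5)
im=ctrl.get_image('scene')[:,:,::-1]; cv2.imwrite('pics/sf4.png',im)
cv2.imwrite('pics/s4.png',cv2.resize(im[180:310,320:540],None,fx=3,fy=3))
t=np.ascontiguousarray(ctrl.get_image('top')[:,:,::-1]);cv2.imwrite('pics/t4.png',t)
for c in masks(t,(10,90,150),(35,255,255)):
    u=c.mean(0)
    if 130<u[1]<312: print(u.round(),rect('top',c,42))
"
```

```text
t=8.25 pos [469.1  14.9 126.8] yaw 98.4 rot [3.14  0.    1.717] F [0.9 0.3 1.3] w 42.6 gf 0.0
shift [-0.3272 -0.1589  0.0468] wz -76.6
shift after turn [ 0.079  -0.3551  0.0468] roll err deg [-0.08  0.  ]
[418. 291.] c=(352.8,-328.7) size 92.1 x 62.2 ang 85.0 centroid=(347.2,-327.8)
[110. 250.] c=(428.0,301.4) size 36.0 x 41.9 ang 8.0 centroid=(428.5,302.3)
[361. 253.] c=(424.5,-214.2) size 62.7 x 61.7 ang 3.2 centroid=(425.8,-211.5)
[379. 180.] c=(577.3,-253.5) size 33.8 x 119.8 ang 79.1 centroid=(577.6,-252.9)
[303. 154.] c=(630.0,-94.3) size 76.1 x 33.8 ang 41.0 centroid=(629.2,-93.9)
```

View pics/s4.png

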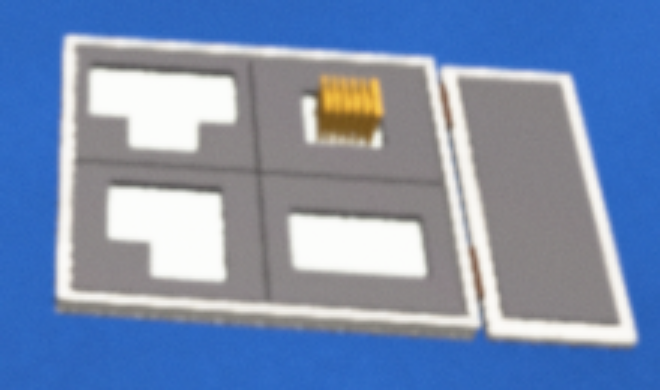

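The load sits in its pocket (floor showing round its foot at (345,140)); the top outline centre (428,301) is within 2 mm of the pocket's.

carry_out --deltas '[0,0,10.34,0,0,0,0.05,0,0,10.34,0,0,0,0.05,0,0,10.34,0,0,0,0.05,0,0,10.34,0,0,0,0.05,0,0,10.34,0,0,0,0.05,0,0,10.34,0,0,0,0.05,0,0,10.34,0,0,0,0.05,0,0,10.34,0,0,0,0.05,0,0,10.34,0,0,0,0.05,0,0,10.34,0,0,0,0.05,0,0,0,0,0,0,0.05]'

```text
clock: 9.72
eef_pos: [468.6, 17.3, 126.6]
tool_rot: [3.142, -0.0, -0.085]
force: [0.0, -0.6, 0.4]
width: 40.7
gripper_force: 0.0
```

```bash
python3 -c "
from h import *
go(359.4,-332,80,-5)"
```

```text
t=9.72 pos [468.6  17.3 126.6] yaw -4.9 rot [ 3.142 -0.    -0.085] F [ 0.  -0.6  0.4] w 40.7 gf 0.0
shift [-0.079   0.3574  0.0466] wz 0.1
shift after turn [-0.0784  0.3575  0.0466] roll err deg [-0.   -0.03]
```

carry_out --deltas '[0,0,0,-0.0113,0.0511,0.0067,0.05,0,0,0,-0.0113,0.0511,0.0067,0.05,0,0,0,-0.0113,0.0511,0.0067,0.05,0,0,0,-0.0113,0.0511,0.0067,0.05,0,0,0,-0.0113,0.0511,0.0067,0.05,0,0,0,-0.0113,0.0511,0.0067,0.05,0,0,0,-0.0113,0.0511,0.0067,0.05,0,0,0,0,0,0,0.05,0,0,0,0,0,0,0.05]'

```text
clock: 10.85
eef_pos: [358.4, -331.9, 79.5]
tool_rot: [-3.14, -0.0, -0.086]
force: [1.0, 0.5, -0.1]
width: 40.7
gripper_force: 0.0
```

```bash
python3 -c "
from h import *
go(359.4,-332,5.5,-5)
im=ctrl.get_image('scene')[:,:,::-1]
cv2.imwrite('pics/s5.png',cv2.resize(im[80:200,100:260],None,fx=4,fy=4))
"
```

```text
t=10.85 pos [ 358.4 -331.9   79.5] yaw -4.9 rot [-3.14  -0.    -0.086] F [ 1.   0.5 -0.1] w 40.7 gf 0.0
shift [ 0.001 -0.     0.074] wz 0.1
shift after turn [ 0.001 -0.     0.074] roll err deg [-0.07 -0.01]
```

View pics/s5.png

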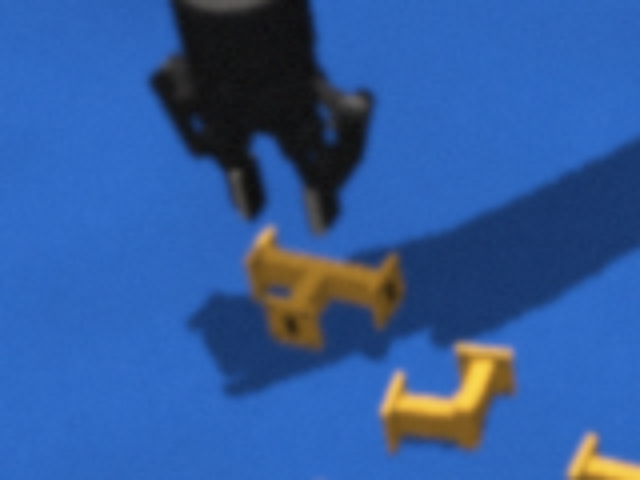

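The fingers ((245,205) and (320,220)) straddle the tee's branch at (300,300); descending.

carry_out --deltas '[0,0,0,0.001,0,0.035,0.05,0,0,0,0,0,0.027,0.05,0,0,0,0,0,0.012,0.05,0,0,0,0,0,0,0.05,0,0,0,0,0,0,1,0,0,0,0,0,0,1,0,0,0,0,0,0,1,0,0,0,0,0,0,1,0,0,0,0,0,-0.03,1,0,0,0,0,0,-0.05,1,0,0,0,0,0,-0.05,1,0,0,0,0,0,0,1]'

```text
clock: 12.4
eef_pos: [361.1, -334.7, 139.1]
tool_rot: [3.137, -0.007, -0.088]
force: [0.5, 0.4, -2.4]
width: 10.4
gripper_force: 59.1
```

```bash
python3 -c "
from h import *
go(452.5,172,80,8.3)
im=ctrl.get_image('scene')[:,:,::-1]
cv2.imwrite('pics/s6.png',cv2.resize(im[60:200,100:260],None,fx=4,fy=4))
"
```

```text
t=12.40 pos [ 361.1 -334.7  139.1] yaw -5.1 rot [ 3.137 -0.007 -0.088] F [ 0.5  0.4 -2.4] w 10.4 gf 59.07489001750946
shift [ 0.0464 -0.5128  0.0591] wz -13.4
shift after turn [ 0.1636 -0.4882  0.0591] roll err deg [-0.28 -0.39]
```

View pics/s6.png

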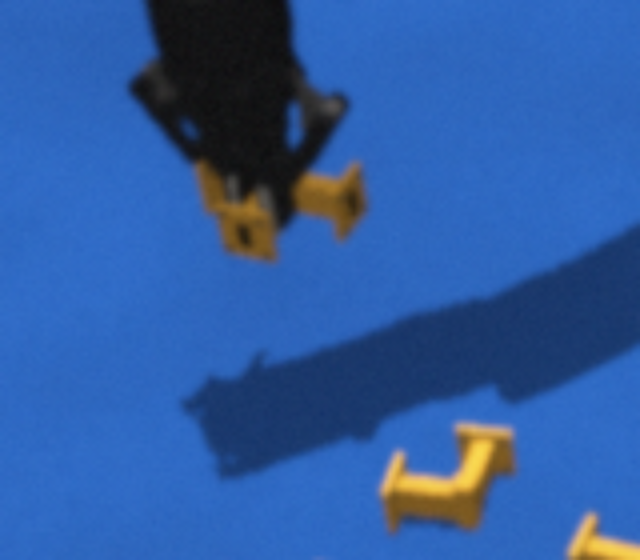

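The tee (245,220) is held level by its branch.

carry_out --deltas '[0,0,-6.7,0,0,0,1,0,0,-6.7,0,0,0,1,0,0,0,0.0327,-0.0488,0,1,0,0,0,0.0327,-0.0488,0,1,0,0,0,0.0327,-0.0488,0,1,0,0,0,0.0327,-0.0488,0,1,0,0,0,0.0327,-0.0488,0,1,0,0,0,0,-0.0488,0,1,0,0,0,0,-0.0488,0,1,0,0,0,0,-0.0488,0,1,0,0,0,0,-0.0488,0,1,0,0,0,0,-0.0488,0,1]'

```text
clock: 13.95
eef_pos: [448.6, 174.8, 133.9]
tool_rot: [3.141, 0.003, 0.146]
force: [1.1, -0.0, -2.5]
width: 10.6
gripper_force: 58.9
```

carry_out --deltas '[0,0,0,0,0,0.02,1,0,0,0,0,0,0.02,1,0,0,0,0,0,0.02,1,0,0,0,0,0,0,1,0,0,0,0,0,0,1]'

```text
clock: 14.58
eef_pos: [449.8, 173.5, 75.2]
tool_rot: [3.141, 0.001, 0.145]
force: [-0.0, -0.2, -1.0]
width: 10.6
gripper_force: 59.0
```

```bash
python3 -c "
from h import *
go(452.5,172,14,8.3)
im=np.ascontiguousarray(ctrl.get_image('top')[:,:,::-1])
cv2.imwrite('pics/t6.png',cv2.resize(im[150:290,70:220],None,fx=4,fy=4))
"
```

```text
t=14.57 pos [449.8 173.5  75.2] yaw 8.3 rot [3.141e+00 1.000e-03 1.450e-01] F [-0.  -0.2 -1. ] w 10.6 gf 58.95872175693512
shift [0.0024 0.0018 0.0612] wz 0.0
shift after turn [0.0024 0.0018 0.0612] roll err deg [-0.02  0.05]
```

View pics/t6.png

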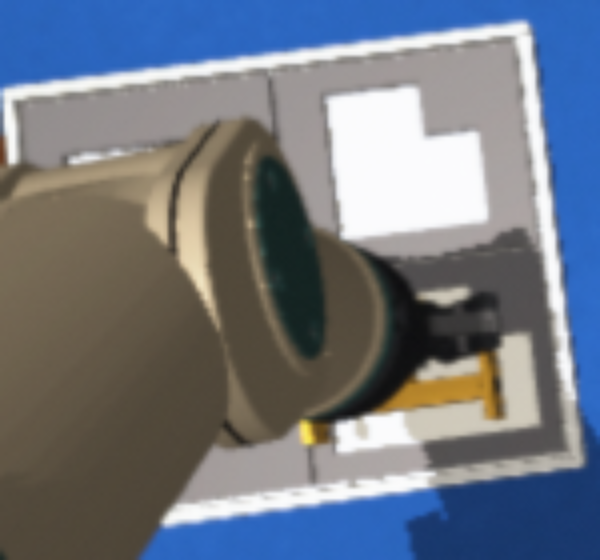

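The tee, partly hidden by the wrist, is over the T pocket with its tube parallel to it ((450,390)).

carry_out --deltas '[0,0,0,0.0024,0.0018,0.03,1,0,0,0,0,0,0.02,1,0,0,0,0,0,0.008,1,0,0,0,0,0,0.003,1,0,0,0,0,0,0,1]'

```text
clock: 15.25
eef_pos: [453.2, 172.5, 15.1]
tool_rot: [-3.141, -0.001, 0.146]
force: [0.7, -0.2, -2.4]
width: 10.8
gripper_force: 59.2
```

```bash
python3 -c "
from h import *
go(452.5,172,14,8.3)"
```

```text
t=15.25 pos [453.2 172.5  15.1] yaw 8.4 rot [-3.141e+00 -1.000e-03  1.460e-01] F [ 0.7 -0.2 -2.4] w 10.8 gf 59.20454442501068
shift [-0.0007  0.0004  0.0011] wz 0.1
shift after turn [-0.0007  0.0004  0.0011] roll err deg [-0.01 -0.06]
```

carry_out --deltas '[0,0,0,-0.0007,0,0.002,1,0,0,0,0,0,0.0015,1,0,0,0,0,0,0,1]'

```text
clock: 15.62
eef_pos: [453.3, 172.6, 14.5]
tool_rot: [-3.14, -0.004, 0.145]
force: [-4.1, -0.2, 30.7]
width: 10.9
gripper_force: 63.9
```

carry_out --deltas '[0,0,0,0,0,-0.002,1,0,0,0,0,0,0,0.6,0,0,0,0,0,0,0.6,0,0,0,0,0,-0.01,0.6,0,0,0,0,0,-0.03,0.6,0,0,0,0,0,-0.05,0.3,0,0,0,0,0.05,-0.03,0.05,0,0,0,0,0.055,0,0.05,0,0,0,0,0.055,0,0.05,0,0,0,0,0.055,0,0.05,0,0,0,0,0.055,0,0.05,0,0,0,0,0,0,0.05]'

```text
clock: 17.12
eef_pos: [491.4, -100.8, 133.6]
tool_rot: [3.138, -0.001, 0.137]
force: [0.6, 1.0, -0.5]
width: 40.8
gripper_force: 0.0
```

```bash
python3 -c "
from h import *
go(414.9,-201.9,80,3.2)
im=np.ascontiguousarray(ctrl.get_image('top')[:,:,::-1]); cv2.imwrite('pics/tf7.png',im)
for c in masks(im,(10,90,150),(35,255,255)):
    u=c.mean(0)
    if 130<u[1]<312: print(u.round(),rect('top',c,42 if u[0]<230 else 34))
cv2.imwrite('pics/t7.png',np.hstack([cv2.resize(im[150:290,70:220],(400,373)),cv2.resize(ctrl.get_image('scene')[180:310,320:480,::-1],(400,373))]))
"
```

```text
t=17.12 pos [ 491.4 -100.8  133.6] yaw 7.8 rot [ 3.138e+00 -1.000e-03  1.370e-01] F [ 0.6  1.  -0.5] w 40.8 gf 0.0
shift [-0.0895  0.0897  0.0536] wz 4.6
shift after turn [-0.082   0.0966  0.0536] roll err deg [-0.19 -0.06]
[109. 251.] c=(428.0,301.4) size 36.1 x 41.9 ang 8.2 centroid=(428.5,301.9)
[175. 243.] c=(445.1,169.4) size 62.4 x 94.8 ang 8.5 centroid=(439.0,169.4)
[278. 231.] c=(468.4,-47.4) size 31.0 x 34.1 ang 85.7 centroid=(468.6,-44.1)
[297. 147.] c=(643.4,-86.5) size 48.6 x 34.0 ang 44.2 centroid=(644.7,-82.6)
```

View pics/t7.png

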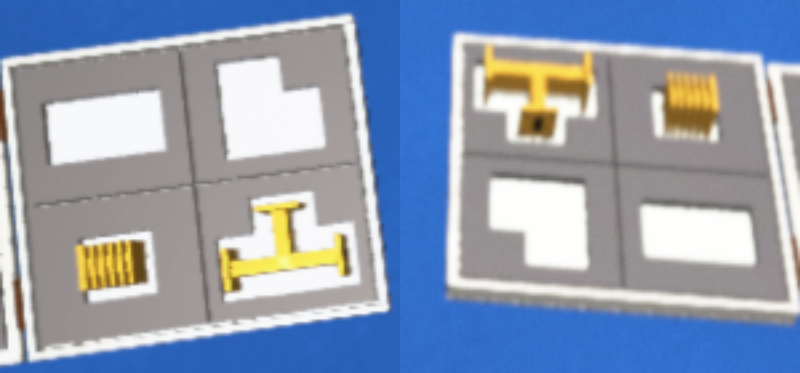

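Tee and load both lie in their pockets (tee at (283,255) left view, floor visible all round). Next the elbow.

carry_out --deltas '[0,0,4.6,0,0,0,0.05,0,0,0,-0.0273,0.0322,0.0178,0.05,0,0,0,-0.0273,0.0322,0.0178,0.05,0,0,0,-0.0273,0.0322,0.0178,0.05,0,0,0,0,0,0,0.05,0,0,0,0,0,0,0.05]'

```text
clock: 17.98
eef_pos: [416.7, -194.9, 79.8]
tool_rot: [-3.141, -0.001, 0.068]
force: [-0.3, -0.0, 0.4]
width: 40.5
gripper_force: 0.0
```

```bash
python3 -c "
from h import *
go(414.9,-201.9,5.5,3.2)
im=ctrl.get_image('scene')[:,:,::-1]
cv2.imwrite('pics/s8.png',cv2.resize(im[80:230,140:300],None,fx=3.5,fy=3.5))
"
```

```text
t=17.98 pos [ 416.7 -194.9   79.8] yaw 3.9 rot [-3.141e+00 -1.000e-03  6.800e-02] F [-0.3 -0.   0.4] w 40.5 gf 0.0
shift [-0.0023  0.0068  0.0743] wz 0.7
shift after turn [-0.0022  0.0069  0.0743] roll err deg [-0.05 -0.03]
```

View pics/s8.png

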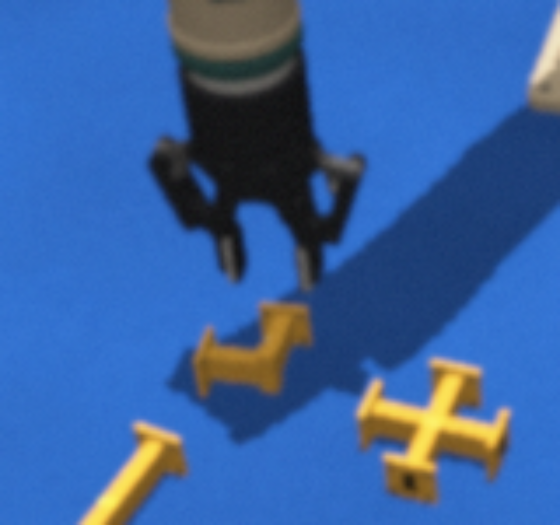

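The fingers hang over the elbow's arm at (285,330), 7 mm to correct; descending with that correction first.

carry_out --deltas '[0,0,0.7,-0.0023,0.0068,0,0.05,0,0,0,0,0,0.035,0.05,0,0,0,0,0,0.027,0.05,0,0,0,0,0,0.0123,0.05,0,0,0,0,0,0,1,0,0,0,0,0,0,1,0,0,0,0,0,0,1,0,0,0,0,0,0,1,0,0,0,0,0,-0.03,1,0,0,0,0,0,-0.05,1,0,0,0,0,0,-0.05,1,0,0,0,0,0,0,1]'

```text
clock: 19.52
eef_pos: [415.9, -203.3, 147.2]
tool_rot: [-3.138, -0.005, 0.053]
force: [-0.2, 0.2, -1.4]
width: 10.3
gripper_force: 59.4
```

carry_out --deltas '[0,0,-10.56,0,0,0,1,0,0,-10.56,0,0,0,1,0,0,-10.56,0,0,0,1,0,0,-10.56,0,0,0,1,0,0,-10.56,0,0,0,1,0,0,-10.56,0,0,0,1,0,0,-10.56,0,0,0,1,0,0,-10.56,0,0,0,1,0,0,-10.56,0,0,0,1,0,0,0,0,0,0,1]'

```text
clock: 20.78
eef_pos: [413.2, -201.9, 143.3]
tool_rot: [-3.14, -0.009, 1.71]
force: [-0.2, 0.5, -1.3]
width: 10.4
gripper_force: 59.4
```

```bash
python3 -c "
from h import *
go(543.5,176.3,80,98.3)
im=ctrl.get_image('scene')[:,:,::-1]
cv2.imwrite('pics/s9.png',cv2.resize(im[60:230,140:300],None,fx=3.5,fy=3.5))
"
```

```text
t=20.77 pos [ 413.2 -201.9  143.3] yaw 98.0 rot [-3.14  -0.009  1.71 ] F [-0.2  0.5 -1.3] w 10.4 gf 59.41811978816986
shift [0.3565 0.1814 0.0633] wz -0.3
shift after turn [0.3554 0.1836 0.0633] roll err deg [-0.08 -0.49]
```

View pics/s9.png

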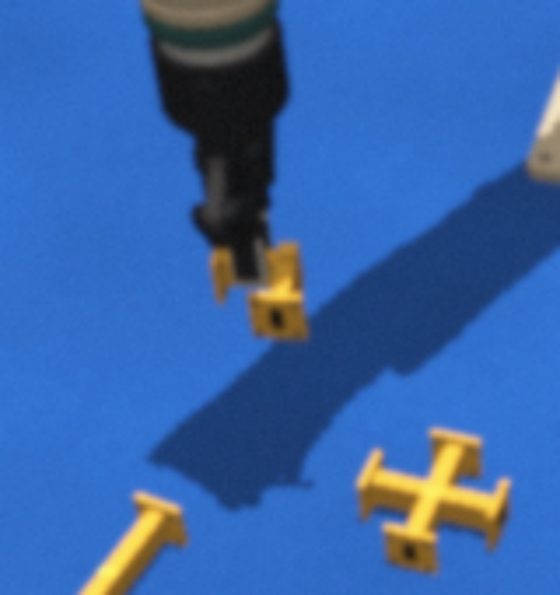

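The elbow is held level, corner toward the base side ((280,270)), turned as the pocket needs. That was the last allowed picture; from here I measure by numbers.

carry_out --deltas '[0,0,-0.3,0.0444,0.023,0,1,0,0,0,0.0444,0.023,0,1,0,0,0,0.0444,0.023,0,1,0,0,0,0.0444,0.023,0,1,0,0,0,0.0444,0.023,0,1,0,0,0,0.0444,0.023,0,1,0,0,0,0.0444,0.023,0,1,0,0,0,0.0444,0.023,0,1,0,0,0,0,0,0.03,1,0,0,0,0,0,0.03,1,0,0,0,0,0,0,1,0,0,0,0,0,0,1]'

```text
clock: 22.32
eef_pos: [544.7, 176.3, 87.0]
tool_rot: [3.141, -0.007, 1.716]
force: [-0.9, -0.9, -1.6]
width: 10.5
gripper_force: 59.3
```

```bash
python3 -c "
from h import *
go(543.5,176.3,14,98.3)"
```

```text
t=22.32 pos [544.7 176.3  87. ] yaw 98.3 rot [ 3.141 -0.007  1.716] F [-0.9 -0.9 -1.6] w 10.5 gf 59.341540932655334
shift [ 0.0001 -0.0012  0.073 ] wz -0.0
shift after turn [ 0.0001 -0.0012  0.073 ] roll err deg [-0.01 -0.4 ]
```

carry_out --deltas '[0,0,0,0,-0.0012,0.035,1,0,0,0,0,0,0.025,1,0,0,0,0,0,0.009,1,0,0,0,0,0,0.0025,1,0,0,0,0,0,0.001,1,0,0,0,0,0,0,1]'

```text
clock: 23.08
eef_pos: [543.3, 176.7, 22.2]
tool_rot: [3.14, -0.008, 1.716]
force: [-14.6, -4.5, 58.6]
width: 10.7
gripper_force: 67.4
```

carry_out --deltas '[0,0,0,0,0,-0.012,1,0,0,0,0,0,-0.01,1,0,0,0,0,0,0,1]'

```text
clock: 23.45
eef_pos: [544.1, 176.8, 37.0]
tool_rot: [3.14, -0.007, 1.717]
force: [0.6, -0.2, -2.4]
width: 10.3
gripper_force: 59.5
```

```bash
python3 -c "
from h import *
go(543.5,176.3,14,98.3)
for n in('top','scene'):
  im=np.ascontiguousarray(ctrl.get_image(n)[:,:,::-1]); cv2.imwrite('pics/%s10.png'%n,im)
  for c in masks(im,(10,90,60),(35,255,255)):
    u=c.mean(0); w=ray(n,u,50)[0]
    if 400<w[0]<650 and 90<w[1]<270: print(n,u.round(),cv2.contourArea(c.astype(np.float32)),rect(n,c,60)); print(cv2.approxPolyDP(c.astype(np.float32).reshape(-1,1,2),1.2,True)[:,0].round(1).tolist())
"
```

```text
t=23.45 pos [544.1 176.8  37. ] yaw 98.4 rot [ 3.14  -0.007  1.717] F [ 0.6 -0.2 -2.4] w 10.3 gf 59.484856724739075
shift [-0.0004 -0.0007  0.023 ] wz 0.1
shift after turn [-0.0004 -0.0007  0.023 ] roll err deg [-0.1  -0.42]
top [176. 243.] 518.65625 c=(444.3,164.4) size 61.2 x 95.3 ang 8.1 centroid=(438.2,164.1)
[[198.60000610351562, 238.60000610351562], [195.60000610351562, 236.89999389648438], [194.60000610351562, 242.39999389648438], [180.89999389648438, 244.39999389648438], [178.10000610351562, 230.10000610351562], [183.39999389648438, 226.39999389648438], [180.10000610351562, 225.10000610351562], [166.39999389648438, 226.89999389648438], [164.60000610351562, 228.39999389648438], [171.89999389648438, 230.89999389648438], [173.39999389648438, 245.10000610351562], [159.39999389648438, 247.39999389648438], [157.39999389648438, 243.60000610351562], [151.89999389648438, 243.39999389648438], [153.39999389648438, 258.6000061035156], [158.89999389648438, 258.1000061035156], [159.89999389648438, 253.10000610351562], [194.60000610351562, 248.60000610351562], [196.89999389648438, 253.10000
[... 653 characters left out ...]
110.09375 c=(560.0,161.4) size 55.7 x 17.6 ang 7.6 centroid=(557.5,159.6)
[[362.8999938964844, 231.10000610351562], [360.1000061035156, 234.39999389648438], [361.1000061035156, 252.89999389648438], [362.8999938964844, 248.60000610351562], [366.8999938964844, 246.89999389648438], [368.6000061035156, 240.10000610351562], [367.8999938964844, 236.89999389648438], [364.6000061035156, 236.10000610351562]]
scene [357. 206.] 109.9375 c=(463.6,136.3) size 54.8 x 24.5 ang 11.1 centroid=(464.1,133.0)
[[355.6000061035156, 195.60000610351562], [353.6000061035156, 196.39999389648438], [353.8999938964844, 214.60000610351562], [356.6000061035156, 210.60000610351562], [364.8999938964844, 209.89999389648438]]
```

```bash
python3 -c "
from h import *
c=ctrl.calibration('scene'); s=ctrl.read_state()['eef_pos']
def P(c0,yaw,z,L):
    a=np.radians(yaw);R=np.array([[np.cos(a),-np.sin(a)],[np.sin(a),np.cos(a)]])
    w=np.array([[*(c0+R@np.array(l[:2])),z+l[2]] for l in L],float)
    return cv2.projectPoints(w,cv2.Rodrigues(c['R'])[0],c['t'],c['mtx'],c['distortion'])[0][:,0].round(1).tolist()
a=np.radians(-81.7);R=np.array([[np.cos(a),-np.sin(a)],[np.sin(a),np.cos(a)]])
c0=s[:2]-R@np.array([9,-14.5]);print(c0)
print('yflange',P(c0,-81.7,s[2]-5.5,[(-31.5,31.5,0),(2.5,31.5,0),(-31.5,31.5,34),(2.5,31.5,34)]))
print('xflange',P(c0,-81.7,s[2]-5.5,[(31.5,-31.5,0),(31.5,2.5,0),(31.5,-31.5,34),(31.5,2.5,34)]))
t0=np.array([445.1,169.4]); print('tee +x flange',P(t0,-81.7,9,[(46,-31.5,0),(46,2.5,0),(46,-31.5,34),(46,2.5,34)]))
im=cv2.imread('pics/scene10.png'); b=cv2.cvtColor(im,cv2.COLOR_BGR2HSV)
for v in range(228,272,1): print(v,''.join('Y' if 10<=h<=35 and s_>90 and V>60 else 'y' if 10<=h<=35 and s_>90 else 'w' if V>150 and s_<70 else 'B' if V<60 else '.' for h,s_,V in b[v,345:415].tolist()))
"
```

```text
[556.09129015 187.49024132]
yflange [[391.6, 265.3], [374.7, 264.2], [394.1, 255.3], [376.7, 254.1]]
xflange [[360.2, 238.7], [360.2, 251.7], [361.8, 228.4], [361.9, 241.5]]
tee +x flange [[352.0, 205.1], [351.9, 216.4], [353.3, 194.9], [353.2, 206.2]]
228 ...................ww..BBBBBBBB.....BBB...wwwwwwwwwwwwwwwww...wwwwwwww
229 .......................BBBBBBBB.....BBB...wwwwwwwwwwwwwwwww...wwwwwwww
230 ......................BBBBBBBB......BBB..wwwwwwwwwwwwwwwwww...wwwwwwww
231 .......................BBBBBBB.......B...wwwwwwwwwwwwwwwwww...wwwwwwww
232 ................YYYY...BBBBBBB..........wwwwwwwwwwwwwwwwwww...wwwwwwww
233 ................YYYY...BBBBBB...........wwwwwwwwwwwwwwwwwww...wwwwwwww
234 ................YYYY...BBBBB.....w........wwwwwwwwwwwwwwwwww...wwwwwww
235 ................YYYY...BBBBB...wwww.....................www....wwwwwww
236 ................YYYY...BBBB....wwww..................................w
237 ...............YYYYYYYYYBBB....wwww.....YY.ww.........................
238 ...............YYYYYYYYYBBB....wwww....YYY.wwwwwwwwwwwwwww............
239 ...............YYY
[... 1752 characters left out ...]
YYwwwwwwwwwwwwwww..wwwwww
263 .........................wwwww.YYYYYYYyyYYYYYY.wwwwwwwwwwwwwww...wwwww
264 ..........................wwww.YYYYYYYYYYYYYYY.wwwwwwwwwwwwwww...wwwww
265 .........................wwwww.YYYYYYYYYYYYYYYwwwwwwwwwwwwwwww...wwwww
266 .........................wwwwwww..YYYYY..YY...wwwwwwwwwwwwwwww...wwwww
267 ..........................wwwwwwwwwwwwwwwwwwwwwwwwwwwwwwwwwwww...wwwww
268 .........................wwwwwwwwwwwwwwwwwwwwwwwwwwwwwwwwwwwww...wwwww
269 .........................wwwwwwwwwwwwwwwwwwwwwwwwwwwwwwwwwwwww...wwwww
270 ..........................wwwwwwwwwwwwwwwwwwwwwwwwwwwwwwwwwwww...wwwww
271 ..........................wwwwwwwwwwwwwwwwwwwwwwwwwwwwwwwwwwww...wwwww
```

carry_out --deltas '[0,0.4,0,0,-0.003,0,1,0,0,0,0,0,0.012,1,0,0,0,0,0,0.003,1,0,0,0,0,0,0.002,1,0,0,0,0,0,0,1]'

```text
clock: 24.18
eef_pos: [540.1, 176.2, 22.3]
tool_rot: [-3.142, -0.014, 1.717]
force: [-8.1, -2.2, 37.1]
width: 10.2
gripper_force: 64.7
```

```bash
python3 -c "
from h import *
go(543.5,176.3,14,98.3); s=ctrl.read_state(); print(s['torque'])"
```

```text
t=24.18 pos [540.1 176.2  22.3] yaw 98.4 rot [-3.142 -0.014  1.717] F [-8.1 -2.2 37.1] w 10.2 gf 64.65741276741028
shift [-0.0004  0.0034  0.0083] wz 0.1
shift after turn [-0.0004  0.0034  0.0083] roll err deg [-0.   -0.82]
[-0.72253623  1.81092749  0.07277872]
```

The lift height shows that the elbow was gripped at TCP about 13 mm (a descent row fell short), so contact at 22 mm is the floor (9 mm). Undo my shift and release.

carry_out --deltas '[0,-0.8,0,0,0,-0.01,1,0,0,0,0,0.003,0,1,0,0,0,0,0,0.003,1,0,0,0,0,0,0.0025,1,0,0,0,0,0,0,1]'

```text
clock: 24.8
eef_pos: [542.6, 176.3, 22.7]
tool_rot: [-3.14, 0.0, 1.717]
force: [-0.1, 0.2, -0.6]
width: 10.1
gripper_force: 59.5
```

```bash
python3 -c "
from h import *
go(543.5,176.3,14,98.3); s=ctrl.read_state(); print(s['torque'])"
```

```text
t=24.80 pos [542.6 176.3  22.7] yaw 98.4 rot [-3.14   0.     1.717] F [-0.1  0.2 -0.6] w 10.1 gf 59.52427268028259
shift [-0.0001  0.0008  0.0087] wz 0.1
shift after turn [-0.0001  0.0008  0.0087] roll err deg [-0.1   0.02]
[-0.02067087 -0.00281516  0.02630548]
```

carry_out --deltas '[0,0,0,0,0.0005,0.001,1,0,0,0,0,0,0,0.6,0,0,0,0,0,0,0.6,0,0,0,0,0,0,0.5,0,0,0,0,0,-0.02,0.5,0,0,0,0,0,-0.05,0.5,0,0,0,0,0,-0.05,0.2,0,0,0,-0.055,0,0,0.05,0,0,0,-0.055,0,0,0.05,0,0,0,-0.055,0,0,0.05,0,0,0,-0.055,0,0,0.05,0,0,0,0,0,0,0.05]'

```text
clock: 26.3
eef_pos: [575.8, -48.0, 142.6]
tool_rot: [-3.141, 0.004, 1.708]
force: [-0.2, -0.1, 0.3]
width: 40.6
gripper_force: 0.0
```

```bash
python3 -c "
from h import *
go(632,-95,80,41)
for n in('top','scene'):
  im=np.ascontiguousarray(ctrl.get_image(n)[:,:,::-1]); cv2.imwrite('pics/%s11.png'%n,im)
  for lo in (60,150):
   for c in masks(im,(10,90,lo),(35,255,255)):
    u=c.mean(0); w=ray(n,u,43)[0]
    if 380<w[0]<700: print(n,lo,u.round(),rect(n,c,43 if w[1]>100 else 34))
b=cv2.cvtColor(cv2.imread('pics/top11.png'),cv2.COLOR_BGR2HSV)
for v in range(170,212,1): print(v,''.join('Y' if 10<=h<=35 and s_>90 and V>150 else 'y' if 10<=h<=35 and s_>90 else 'w' if V>150 and s_<70 else '.' for h,s_,V in b[v,140:210].tolist()))
"
```

```text
t=26.30 pos [575.8 -48.  142.6] yaw 97.8 rot [-3.141  0.004  1.708] F [-0.2 -0.1  0.3] w 40.6 gf 0.0
shift [-0.0542  0.0493  0.0626] wz 56.8
shift after turn [0.0116 0.0723 0.0626] roll err deg [-0.02  0.23]
top 60 [111. 249.] c=(428.7,296.6) size 36.4 x 50.9 ang 8.0 centroid=(427.9,297.0)
top 60 [175. 243.] c=(445.2,168.2) size 62.3 x 96.8 ang 8.5 centroid=(439.0,168.8)
top 60 [170. 187.] c=(556.5,179.9) size 79.1 x 56.1 ang 23.5 centroid=(554.8,183.7)
top 60 [378. 181.] c=(577.8,-253.3) size 37.8 x 123.7 ang 79.2 centroid=(579.4,-253.5)
top 150 [109. 251.] c=(427.9,301.1) size 35.9 x 41.9 ang 8.0 centroid=(428.6,301.6)
top 150 [175. 243.] c=(445.1,169.2) size 62.3 x 94.7 ang 8.5 centroid=(438.9,169.1)
top 150 [169. 187.] c=(557.5,181.0) size 76.5 x 54.9 ang 23.5 centroid=(554.8,185.4)
top 150 [379. 180.] c=(578.8,-255.3) size 34.2 x 120.9 ang 79.2 centroid=(579.1,-254.9)
scene 60 [235. 259.] c=(640.5,-88.2) size 94.9 x 37.1 ang 40.9 centroid=(641.1,-88.7)
scene 60 [375. 252.] c=(566.9,186.3) size 86.6 x 61.1 ang 10.9 centroid=(565.7,187.5)
scene 60 [257. 216.] c=(521.8,-74.5) size 
[... 3451 characters left out ...]
wwwwwwwwwwwwwwwwww.wwww..
203 ...wwwwwwwww...wwwwwwwwwwwwwwwwwwwwwwwwwwwwwwwwwwwwwwwwwwwwwwww.wwww..
204 ....wwwwwwwww..wwwwwwwwwwwwwwwwwwwwwwwwwwwwwwwwwwwwwwwwwwwwwwww.wwww..
205 ....wwwwwwwww..wwwwwwwwwwwwwwwwwwwwwwwwwwwwwwwwwwwwwwwwwwwwwwww.wwww..
206 ....wwwwwwwww..wwwwwwwwwwwwwwwwwwwwwwwwwwwwwwwwwwwwwwwwwwwwwwww..wwww.
207 ....wwwwwwwww..wwwwwwwwwwwwwwwwwwwwwwwwwwwwwwwwwwwwwwwwwwwwwwww.wwwww.
208 ....wwwwwwwww..wwwwwwwwwwwwwwwwwwwwwwwwwwwwwwwwwwwwwwwwwwwwwwwww.wwww.
209 ....wwwwwwwww..wwwwwwwwwwwwwwwwwwwwwwwwwwwwwwwwwwwwwwwwwwwwwwwww.wwww.
210 ....wwwwwwwwwwwwwwwwwwwwwwwwwwwwwwwwwwwwwwwwwwwwwwwwwwwwwwwwwww..wwww.
211 ....wwwwwwwwwwwwwwwwwwwwwwwwwwwwwwwwwwwwwwwwwwwwwwwwwww..........wwww.
```

```bash
python3 -c "
from h import *
im=cv2.imread('pics/top11.png')
a=np.radians(8.3);R=np.array([[np.cos(a),np.sin(a)],[-np.sin(a),np.cos(a)]])
for z in (43,50):
 for c in masks(im,(10,90,150),(35,255,255)):
  u=c.mean(0)
  if u[0]<200 and u[1]>160:
    w=ray('top',c,z)@R.T; lo,hi=w.min(0),w.max(0); print(z,u.round(),(hi-lo).round(1),(R.T@((lo+hi)/2)).round(1))
"
```

```text
43 [109. 251.] [35.9 42. ] [428.  301.1]
43 [175. 243.] [62.4 94.6] [445.  169.2]
43 [169. 187.] [64.9 65. ] [557.  184.4]
50 [109. 251.] [35.7 41.7] [427.9 298.6]
50 [175. 243.] [61.9 93.9] [444.6 167.7]
50 [169. 187.] [64.4 64.5] [555.8 182.9]
```

carry_out --deltas '[0,0,9.47,0,0,0,0.05,0,0,9.47,0,0,0,0.05,0,0,9.47,0,0,0,0.05,0,0,9.47,0,0,0,0.05,0,0,9.47,0,0,0,0.05,0,0,9.47,0,0,0,0.05,0,0,0,0.0058,0.036,0.03,0.05,0,0,0,0.0058,0.036,0.03,0.05,0,0,0,0,0,0,0.05,0,0,0,0,0,0,0.05]'

```text
clock: 27.65
eef_pos: [631.6, -84.7, 82.3]
tool_rot: [-3.139, 0.0, 0.728]
force: [-0.6, -0.6, -0.6]
width: 40.6
gripper_force: 0.0
```

```bash
python3 -c "
from h import *
go(632,-95,5.5,41)
im=cv2.imread('pics/scene11.png')
a=np.radians(8.3);R=np.array([[np.cos(a),np.sin(a)],[-np.sin(a),np.cos(a)]])
for c in masks(im,(10,90,60),(35,255,255)):
  u=c.mean(0)
  if 330<u[0]<480 and 180<u[1]<300:
    w=ray('scene',c,43)@R.T; lo,hi=w.min(0),w.max(0); w2=ray('scene',c,9)@R.T; print(u.round(),(hi-lo).round(1),'far top',lo.round(1),'near bottom',w2.max(0).round(1))
for c0 in ((428,301.1),(445,169.2),(557,184.4)): print((R@np.array(c0)).round(1))
"
```

```text
t=27.65 pos [631.6 -84.7  82.3] yaw 41.7 rot [-3.139  0.     0.728] F [-0.6 -0.6 -0.6] w 40.6 gf 0.0
shift [-0.0065  0.0079  0.0768] wz 0.7
shift after turn [-0.0064  0.008   0.0768] roll err deg [-0.12  0.01]
[375. 252.] [85.  63.1] far top [545.7  70.8] near bottom [606.7 139.8]
[436. 215.] [60.7 48.2] far top [448.9 211.8] near bottom [480.6 271.1]
[375. 210.] [86.8 96.3] far top [435.4  56.6] near bottom [493.7 159.5]
[467.  236.2]
[464.8 103.2]
[577.8 102.1]
```

The elbow checks out in both views (centre within 3 mm, on the floor like the tee). Now the straight.

carry_out --deltas '[0,0,0.7,-0.0065,0.0079,0,0.05,0,0,0,0,0,0.03,0.05,0,0,0,0,0,0.02,0.05,0,0,0,0,0,0.015,0.05,0,0,0,0,0,0.0118,0.05,0,0,0,0,0,0,0.05,0,0,0,0,0,0,0.05]'

```text
clock: 28.52
eef_pos: [632.9, -97.5, 6.1]
tool_rot: [3.141, -0.0, 0.713]
force: [0.6, 0.5, 0.0]
width: 40.7
gripper_force: 0.0
```

```bash
python3 -c "
from h import *
go(632,-95,5.5,41)"
```

```text
t=28.52 pos [632.9 -97.5   6.1] yaw 40.9 rot [ 3.141 -0.     0.713] F [0.6 0.5 0. ] w 40.7 gf 0.0
shift [ 0.001  -0.0025  0.0006] wz -0.1
shift after turn [ 0.001  -0.0025  0.0006] roll err deg [-0.03 -0.01]
```

carry_out --deltas '[0,0,0,0.001,-0.0025,0,0.05,0,0,0,0,0,0,1,0,0,0,0,0,0,1,0,0,0,0,0,0,1,0,0,0,0,0,0,1,0,0,0,0,0,-0.03,1,0,0,0,0,0,-0.05,1,0,0,0,0,0,-0.05,1,0,0,0,0,0,0,1]'

```text
clock: 29.65
eef_pos: [634.4, -95.8, 139.6]
tool_rot: [3.136, -0.005, 0.713]
force: [0.1, -0.4, -1.2]
width: 11.0
gripper_force: 59.4
```

carry_out --deltas '[0,0,-9.57,0,0,0,1,0,0,-9.57,0,0,0,1,0,0,-9.57,0,0,0,1,0,0,-9.57,0,0,0,1,0,0,-9.57,0,0,0,1,0,0,-9.57,0,0,0,1,0,0,0,0,0,0,1]'

```text
clock: 30.52
eef_pos: [630.6, -94.8, 134.1]
tool_rot: [-3.139, -0.001, 1.713]
force: [-0.2, -0.9, -0.9]
width: 10.9
gripper_force: 59.4
```

```bash
python3 -c "
from h import *
go(538,317.7,80,98.3)"
```

```text
t=30.52 pos [630.6 -94.8 134.1] yaw 98.2 rot [-3.139e+00 -1.000e-03  1.713e+00] F [-0.2 -0.9 -0.9] w 10.9 gf 59.375432431697845
shift [ 0.4214 -0.033   0.0541] wz -0.1
shift after turn [ 0.4215 -0.032   0.0541] roll err deg [-0.16 -0.08]
```

carry_out --deltas '[0,0,0,0.0527,-0.004,0,1,0,0,0,0.0527,-0.004,0,1,0,0,0,0.0527,-0.004,0,1,0,0,0,0.0527,-0.004,0,1,0,0,0,0.0527,-0.004,0,1,0,0,0,0.0527,-0.004,0,1,0,0,0,0.0527,-0.004,0,1,0,0,0,0.0527,-0.004,0,1,0,0,0,0,0,0.027,1,0,0,0,0,0,0.027,1,0,0,0,0,0,0,1,0,0,0,0,0,0,1]'

```text
clock: 32.02
eef_pos: [539.6, 317.8, 82.0]
tool_rot: [3.142, 0.0, 1.714]
force: [0.0, -0.3, -0.0]
width: 10.7
gripper_force: 59.4
```

```bash
python3 -c "
from h import *
go(538,317.7,17,98.3)"
```

```text
t=32.02 pos [539.6 317.8  82. ] yaw 98.2 rot [3.142 0.    1.714] F [ 0.  -0.3 -0. ] w 10.7 gf 59.39145863056183
shift [ 0.0001 -0.0016  0.065 ] wz -0.1
shift after turn [ 0.0001 -0.0016  0.065 ] roll err deg [-0.  0.]
```

carry_out --deltas '[0,0,0,0,-0.0016,0.03,1,0,0,0,0,0,0.02,1,0,0,0,0,0,0.012,1,0,0,0,0,0,0.003,1,0,0,0,0,0,0,1,0,0,0,0,0,0,1]'

```text
clock: 32.78
eef_pos: [538.2, 317.8, 17.4]
tool_rot: [3.141, -0.0, 1.715]
force: [-0.1, 0.0, -1.0]
width: 11.1
gripper_force: 59.4
```

carry_out --deltas '[0,0,0,0,0,0.0015,1,0,0,0,0,0,0.0015,1,0,0,0,0,0,0,1]'

```text
clock: 33.15
eef_pos: [537.8, 317.7, 14.2]
tool_rot: [3.142, -0.0, 1.715]
force: [-1.5, 0.5, 4.1]
width: 10.7
gripper_force: 59.8
```

Contact at 14.2 mm: on the floor. Release, rise clear and measure.

carry_out --deltas '[0,0,0,0,0,0,0.6,0,0,0,0,0,0,0.6,0,0,0,0,0,-0.01,0.6,0,0,0,0,0,-0.03,0.6,0,0,0,0,0,-0.05,0.5,0,0,0,0,0,-0.05,0.5,0,0,0,-0.055,0,0,0.5,0,0,0,-0.055,0,0,0.5,0,0,0,-0.055,0,0,0.5,0,0,0,-0.055,0,0,0.5,0,0,0,-0.055,0,0,0.5,0,0,0,-0.055,0,0,0.5]'

```text
clock: 34.65
eef_pos: [585.5, -10.8, 154.5]
tool_rot: [3.141, 0.0, 1.715]
force: [1.6, 0.1, -0.6]
width: 21.1
gripper_force: 0.0
```

carry_out --deltas '[0,0,0,-0.055,0,-0.02,0.5,0,0,0,-0.055,0,-0.02,0.5,0,0,0,-0.055,0,-0.02,0.5,0,0,0,-0.055,0,0,0.5,0,0,0,-0.055,0,0,0.5,0,0,0,-0.055,0,0,0.5,0,0,0,-0.055,0,0,0.5,0,0,0,0,0,0,0.5,0,0,0,0,0,0,0.5]'

```text
clock: 35.78
eef_pos: [640.6, -389.2, 213.7]
tool_rot: [-3.141, -0.001, 1.715]
force: [-0.0, 0.3, 0.1]
width: 21.3
gripper_force: 0.0
```

```bash
python3 -c "
from h import *
go(538,317.7,17,98.3)
a=np.radians(8.3);R=np.array([[np.cos(a),np.sin(a)],[-np.sin(a),np.cos(a)]])
for n,lo_ in(('top',150),('scene',60)):
  im=np.ascontiguousarray(ctrl.get_image(n)[:,:,::-1])
  for c in masks(im,(10,90,lo_),(35,255,255)):
    W=ray(n,c.mean(0),43)[0]
    if not 300<W[0]<700: continue
    if W[1]<100: print(n,rect(n,c,34)); continue
    w=ray(n,c,43)@R.T; lo,hi=w.min(0),w.max(0); b=ray(n,c,9)@R.T; print(n,'CASE',(hi-lo).round(1),'centre',(R.T@((lo+hi)/2)).round(1),'far',(R@W).round(),lo.round(1),'near bottom',b.max(0).round(1))
print((R@np.array([538,317.7])).round(1))
"
```

```text
t=35.77 pos [ 640.6 -389.2  213.7] yaw 98.3 rot [-3.141e+00 -1.000e-03  1.715e+00] F [-0.   0.3  0.1] w 21.3 gf 0.0
shift [7.143e-01 3.000e-04 1.967e-01] wz -0.0
shift after turn [7.143e-01 6.000e-04 1.967e-01] roll err deg [-0.02 -0.07]
top CASE [36.  42.5] centre [428.  300.8] far [464. 236.] [449.  214.6] near bottom [488.3 269.5]
top CASE [62.4 94.6] centre [445.  169.2] far [460. 103.] [433.5  55.8] near bottom [499.6 158.9]
top c=(466.4,-77.7) size 86.3 x 87.0 ang 40.8 centroid=(466.2,-77.6)
top CASE [36.2 77.6] centre [538.7 315.8] far [578. 235.] [560.6 195.9] near bottom [604.1 286.6]
top CASE [65.6 65.5] centre [556.7 184.2] far [577. 101.] [544.6  69.1] near bottom [618.1 142.5]
top c=(578.8,-255.3) size 34.2 x 120.9 ang 79.2 centroid=(579.1,-254.8)
scene CASE [53.6 83.3] centre [547.8 317.3] far [588. 234.] [561.1 193.2] near bottom [590.  288.3]
scene CASE [84.9 63.1] centre [567.2 186.2] far [588. 103.] [545.7  70.8] near bottom [606.6 139.8]
scene CASE [60.7 48.4] centre [440.1 302.5] far [478. 235.] [448.8 211.6] near bottom [480.6 271. ]
scene c=(587.4,-247.3) size 49.1 x 138.0 ang 79.9 centroid=(587.0,-246.8)
scene CASE [87.3 96.3] centre [458.4 172.7] far [474. 104.] [434.9  56.6] near bottom [493.7 159.5]
scene c=(477.6,-71.4) size 105.4 x 91.2 ang 40.4 centroid=(478.5,-72.8)
scene c=(378.8,-793.3) size 139.1 x 34.0 ang 7.3 centroid=(374.9,-795.5)
[578.2 236.7]
```

```bash
python3 -c "
from cell import ctrl
print(ctrl.finish_job())"
```

```text
the job is handed in; nothing more can be done
None
```

The tee, elbow, short straight and load are in their own pockets, each measured within about 3 mm of the pocket centre and down on the floor. The cross and long straight section are unmoved, and the job was handed in at about 36 s; the hand-in gave no verdict.

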